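# Clear the titration turntable and sort the labware for washing

## Robot

A 6-joint arm with a two-finger parallel gripper is mounted at the origin on the work surface. World frame = base frame: x ahead of the robot, y to its left, z up, the work surface at z = 0. Lengths are in m, angles in rad, forces in N, time in s.
With the tool pointing down it reaches from about 0.3 to 0.875 m from the base axis. Payload 6.4 kg.
Tool frame: the origin (TCP) lies at the centre of the arm's flange, where the gripper is bolted on; the fingertips stand 173 mm ahead of it and the grasp point (between the pads) lies 155 mm ahead of it; z points along the fingers, y is the line along which they close (so a half turn about z gives the same grasp; the last joint's range is limited). The gripper opens to 85 mm and grips with 20 to 120 N. Pads are 22 mm wide; open, the fingers measure 114 mm over their backs; the gripper's body (76 mm by 85 mm) begins 54 mm behind the grasp point. The pads swing forward as they close: fully open they stand 13 mm farther back than shut.
Start: joints at [-0.206, 0.181, 1.607, -0, 1.354, -0.206], TCP at [0.575, 0, 0.405] pointing down, gripper open.
Joint ranges: [-2.99, 2.99], [-0.89, 2.07], [0.3, 2.58], [-1.14, 4.28], [0, 2.63], [-3.12, 3.12]. Speed limits (rad/s): [2.57, 2.57, 3.01, 3.14, 3.14, 3.14].

## Interface

Orientations are given as a unit quaternion [w, x, y, z].
In Python, from bench import get_obs, camera, get_calibration, hand_in gives the robot as it stands. The module is installed in compiled form; this text tells all that it offers.
- The arm moves only by the tool drive_tool, never from a script. Its argument "increments" is a list of rows, each a list of 2 entries, a list of its own where there are three numbers: the shift along the tool's x, y, z normalised to -1 to 1, where 1 is 250 mm, then the turn about the tool's z normalised to -1 to 1, where 1 is 90 degrees. A call has exactly 8 rows; each row is the pose to reach, as a shift and turn from the pose commanded when the call began, along the tool's axes at that moment; what a row does not reach only later rows make up. A row lasts 1/8 s, in which the tool goes at most 62.5 mm and 10.7 degrees, less where a joint would pass 70% of its speed; a pose out of reach is approached as far as the arm can. A call with a number of a shift or a turn outside -1 to 1 is refused whole. A call with a gripper value outside its range is refused whole. "claw" is the closure, from 0 (fully open) to 1 (shut), set as the call begins (left out, the last holds). The fingers move at their own pace and stop on an object; the grip force is fixed at half the most. Time passes only in rows, so rows that repeat a pose let the fingers close, or fill a call up. It gives the time, the measured TCP pose, the force and the opening at its end, in the units of the state.
- get_obs(): the state, without advancing time (a new reading comes with each control period).
- camera(name): name is "scene" or "side" or "wrist"; returns the picture (400x640x3 uint8, blue, green, red); there is no depth.
- get_calibration(name): a dict with "K" (3x3 intrinsics, pixels), "origin" and "orientation" of the camera in the world. Camera axes: x right, y down, z forward; pixel columns grow to the right and rows downward; lengths in m; the calibration is good to about 2 mm. A picture is of the moment at which its call begins: read the wrist's pose just before it. get_calibration takes no time and is no camera call; for the wrist camera it gives the pose at the moment of the call.
- hand_in(): hands the job in, once; it reports no verdict.
The state is a dict: "time_s": time; "q": joint angles; "dq": joint speeds; "joint_efforts": joint torques, N m; "eef_pos": TCP position; "eef_rot": TCP orientation; "wrist_force": force on the tool from outside, world axes, zero at the start; "torque": the same for the moment, N m; "opening": opening from 0.0 (shut) to 1.0 (fully open).
Only numpy, scipy, OpenCV 4.12 (cv2) and the standard library are available. Lean on these libraries where they do the work, as an engineer would, in place of code of your own. Each camera call takes 0.05 s, during which the arm holds its last target. There are 200 camera calls.

## Task

The titration run is over and its vessels have been drained: clear the sample turntable for the washer. Using its upright metal handle, turn the table one place clockwise (seen from above) so that the vessel under the probe head comes out, and leave it clicked there; stand the two straight beakers upright in the low, long steel tray and the conical flask upright in the deep, square basket. Set the vessels down rather than dropping them, do not knock the probe head, and leave the wash bottle, reagent bottle and tube rack where they are.

Things in the scene. Friction and masses are not known exactly. Their poses are not given: they have to be found in the camera images.
- changer: Fixed white drum, 320 mm in diameter and 38 mm high, that carries the sample turntable. Origin: centre of its underside, on the turntable's axis; z up. Its own +x points to the rear place under the probe head; the post of the probe head stands 205 mm from the axis, between its +x and +y, 315 mm high.
- turntable (a joint): Angle of the hand-turned round grey table on the drum, in rad: 0 at the start, grows clockwise seen from above. It clicks at every 60 degrees (0, 1.047, ...): a weak detent of 0.24 N m at most, about 2 N at the handle. Let go within about 20 degrees of a click, it pulls itself in.
- turntable_axis (a point): Point on the table's axis at its surface, 50 mm above the bench; z up. The table is 312 mm in diameter. Six vessel places lie 120 mm from the axis at 60 degree steps, each a black pad in a steel collar 35 mm in inner radius, 7 mm high. At angle 0 one lies along the changer's +x, under the probe head; the vessels stand there and in the next two places clockwise, and move with the table. The other three are empty.
- handle_mid (a point): Gripping point of the table's upright metal handle: a freely spinning round sleeve 24 mm in diameter and 68 mm long on a thin steel pin. This point lies on the sleeve's axis, 129 mm above the bench; the sleeve ends 23 mm and the pin 29 mm above it. The handle stands on the table 138 mm from its axis, half-way between two places; at angle 0 it is 150 degrees clockwise from the changer's +x.
- probe_head: Probe head on a post: a horizontal arm with a white holder (54 mm in diameter, 246 to 278 mm above the bench, probe caps to 312 mm) and thin probes that hang down to 181 mm above the bench, over the rear place. Origin as that of the changer (the holder is at 120 mm along its +x). Fixed and delicate.
- beaker1_mid (a point): First beaker: white plastic, straight-sided, open, 54 mm in diameter (57 mm at its rim, with a small spout at the rim on its own +x) and 95 mm high. This point is its centre, half-way up, 47.5 mm above its underside; z up its axis.
- beaker2_mid (a point): Second beaker, the same as the first.
- flask_mid (a point): Conical flask: white plastic, open, 105 mm high; 64 mm in diameter near its foot, tapering from 5 mm up to a straight neck 34 mm in diameter that runs from 70 to 105 mm above its underside. This point is its centre, half-way up, 52.5 mm above its underside; z up its axis.
- wash_tray: Low, long stainless tray for beakers, fixed to the bench: 240 mm (its x) by 160 mm (its y) outside, walls 30 mm high, walls and floor 3 mm thick. Origin: centre of its underside. It is on one side of the turntable, the basket on the other.
- wash_basket: Deep, square metal basket for flasks, with dark ribs on its sides, fixed to the bench: 170 by 170 mm outside, 80 mm high, walls and floor 3 mm thick. Origin: centre of its underside.
- wash_bottle: Bystander: white squeeze bottle with a blue cap and a bent spout, 70 mm in diameter, 200 mm high. Origin: centre of its underside.
- reagent_bottle: Bystander: amber reagent bottle with a black cap, 72 mm in diameter, 155 mm high. Origin: centre of its underside.
- tube_rack: Bystander: aluminium rack of test tubes, 75 by 160 mm, 155 mm high. Origin: centre of its underside.

How it is judged:
By the outcome, as a careful person would: the job done as asked, in the order asked, and still so for the second after the job is handed in, with the robot touching nothing.
It also fails if it takes over 72 s, if anything falls off the work surface, if the arm or the gripper's body presses on something with over 40 N, if the wrist force passes 120 N, or if a joint passes its speed limit or range.

## Working session

There is one attempt and no reset: what is moved stays moved. The work goes in short steps, Python scripts to look and compute and a tool call to move; the robot and the scene stay as the last step left them, time stands still between calls to the robot, and variables do not carry over. Pictures are saved under pics/ and viewed, on a budget of 10 in all, crops included, one or two more only if the job needs it, and the job is handed in when it is done.

Besides the shell and the picture viewer there is one more tool, called after ">>>" as name(argument=value, ...), one argument or row to a line, values as JSON. drive_tool: Moves the arm, as the interface text tells. Its arguments: {"type":"object","properties":{"increments":{"type":"array","items":{"type":"array"}},"claw":{"type":"number"}},"required":["increments"]}

```bash
mkdir -p pics; python3 - <<'E'
from bench import *
import cv2
for n in("scene","side"):
    cv2.imwrite(f"pics/{n}0.png",camera(n)); c=get_calibration(n); print(n,c)
o=get_obs();print(o)
E
```

```text
scene {'K': array([[416.73750816,   0.        , 320.33094099],
       [  0.        , 416.73750816, 201.1548235 ],
       [  0.        ,   0.        ,   1.        ]]), 'origin': array([ 1.31471656, -0.61818248,  0.87669927]), 'orientation': array([-0.39363143,  0.81981829,  0.37539482, -0.17897208])}
side {'K': array([[433.92671005,   0.        , 324.63457412],
       [  0.        , 433.92671005, 199.92958266],
       [  0.        ,   0.        ,   1.        ]]), 'origin': array([ 0.48169456, -0.71515398,  0.8553526 ]), 'orientation': array([-0.3755039 ,  0.92209878, -0.08831253,  0.03052141])}
{'time_s': 0.1, 'q': array([-2.06314107e-01,  1.81493679e-01,  1.60786674e+00, -8.95112871e-06,
        1.35379533e+00, -2.06325711e-01]), 'dq': array([-0.00072621, -0.00111684, -0.00217225, -0.00019286,  0.00031176,
        0.00071036]), 'joint_efforts': array([-2.02498759e-04, -4.45872438e+01, -3.52238703e+01, -4.27332343e-04,
        4.16999465e-03,  3.20961749e-05]), 'eef_pos': array([5.74788809e-01, 5.22948817e-05, 4.03878830e-01]), 'eef_rot': array([-6.51737183e-04,  7.07101779e-01,  7.07111352e-01, -4.31360605e-04]), 'wrist_force': array([-0.34533517, -0.92632864, -0.41757634]), 'torque': array([-0.02839481, -0.02675116, -0.0379512 ]), 'opening': 1.0016089470432414}
```

View pics/scene0.png

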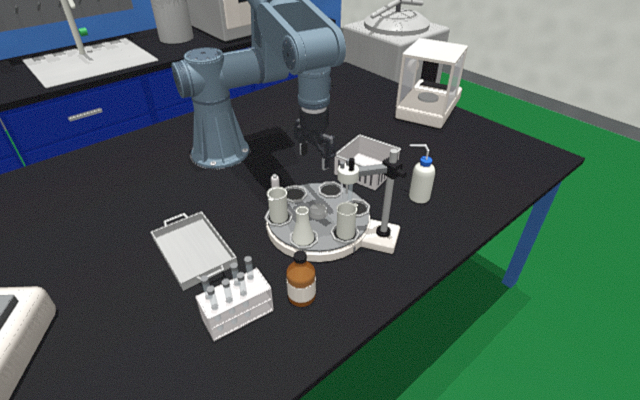

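View pics/side0.png

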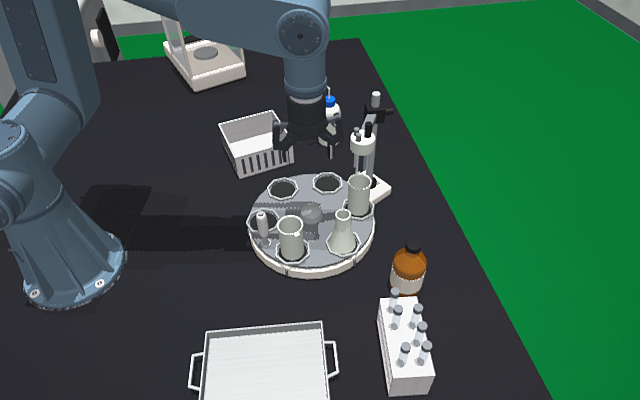

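```bash
cat > h.py <<'E'
from bench import *
import numpy as np, cv2
from scipy.spatial.transform import Rotation as R
from scipy.optimize import least_squares
def rot(q): return R.from_quat(np.r_[q[1:],q[0]])
def p2w(cal,uv,z):
    d=rot(cal["orientation"]).apply(np.linalg.inv(cal["K"])@[uv[0],uv[1],1]); o=cal["origin"]
    return o+d*(z-o[2])/d[2]
def w2p(cal,P):
    c=rot(cal["orientation"]).inv().apply(np.atleast_2d(P)-cal["origin"]); u=c@cal["K"].T
    return u[:,:2]/u[:,2:]
E
python3 - <<'E'
from h import *
S={"scene":dict(e240=(330,189,.057),e180=(293,193,.057),e300=(357,208,.057),han=(275,177,.158),b120=(277,193,.147),fl=(303,210,.157),b0=(347,207,.147),t1=(151,240,.03),t2=(204,212,.03),t3=(237,252,.03),t4=(188,286,.03),k1=(336,158,.08),k2=(365,137,.08),k3=(401,150,.08),wash=(421,200,0),reag=(301,300,0)),
"side":dict(e240=(283,189,.057),e300=(327,183,.057),e180=(262,220,.057),han=(262,213,.158),b120=(291,221,.147),fl=(343,213,.157),b0=(359,180,.147),t2=(205,332,.03),t3=(323,322,.03),k1=(219,124,.08),k2=(277,111,.08),k3=(293,150,.08),k4=(237,163,.08))}
for n in S:
    c=get_calibration(n); print(n)
    for k,v in S[n].items(): print(k,p2w(c,v[:2],v[2])[:2].round(3))
r={"e180":180,"e240":240,"e300":300,"b120":120,"fl":60,"b0":0,"han":150}
def pred(p,k):
    a=p[2]-np.radians(r[k]); l=.138 if k=="han" else .12
    return [p[0]+l*np.cos(a),p[1]+l*np.sin(a)]
def f(p):
    o=[]
    for n in S:
        c=get_calibration(n)
        for k in r:
            v=S[n][k]; o+=list(w2p(c,[*pred(p,k),v[2]])[0]-v[:2])
    return np.array(o)
s=least_squares(f,[.6,-.1,0.],loss="soft_l1"); print(s.x,np.degrees(s.x[2])); print(f(s.x).reshape(-1,2).round(1).tolist())
for k in r: print(k,np.round(pred(s.x,k),3))
E
```

```text
scene
e240 [0.516 0.116]
e180 [0.454 0.012]
e300 [0.643 0.115]
han [ 0.464 -0.059]
b120 [ 0.519 -0.092]
fl [ 0.636 -0.091]
b0 [0.695 0.016]
t1 [ 0.334 -0.418]
t2 [ 0.321 -0.24 ]
t3 [ 0.538 -0.254]
t4 [ 0.56  -0.416]
k1 [0.418 0.232]
k2 [0.382 0.414]
k3 [0.532 0.446]
wash [0.707 0.359]
reag [ 0.767 -0.208]
side
e240 [0.518 0.112]
e300 [0.636 0.112]
e180 [0.454 0.013]
han [ 0.459 -0.058]
b120 [ 0.519 -0.084]
fl [ 0.633 -0.092]
b0 [0.696 0.014]
t2 [ 0.312 -0.248]
t3 [ 0.554 -0.272]
k1 [0.361 0.406]
k2 [0.541 0.439]
k3 [0.564 0.239]
k4 [0.406 0.214]
[0.57714134 0.01251047 0.00274328] 0.15717829809267794
[[0.6, 0.3], [0.1, 0.1], [-0.8, -1.2], [-0.1, -0.3], [0.2, 0.3], [-0.5, 0.8], [-0.8, -1.2], [1.2, 0.1], [-0.7, -1.1], [-0.1, -1.3], [-0.4, 2.6], [1.8, -0.5], [0.7, 0.1], [-0.8, -0.4]]
e180 [0.457 0.012]
e240 [0.517 0.116]
e300 [0.637 0.117]
b120 [ 0.517 -0.092]
fl [ 0.637 -0.091]
b0 [0.697 0.013]
han [ 0.458 -0.057]
```

>>> drive_tool(
  increments=[
    [[-0.05, -0.12, 0], -0.1],
    [[-0.11, -0.24, 0], -0.2],
    [[-0.17, -0.36, 0], -0.3],
    [[-0.226, -0.47, 0], -0.4],
    [[-0.226, -0.47, 0], -0.5],
    [[-0.226, -0.47, 0], -0.5],
    [[-0.226, -0.47, 0], -0.5],
    [[-0.226, -0.47, 0], -0.5],
  ],
  claw=0.4,
)

```text
time_s: 1.1
eef_pos: [0.4577, -0.0563, 0.4045]
eef_rot: [-0.0, 0.383, 0.924, 0.0]
wrist_force: [0.1, 0.5, -1.0]
opening: 0.6
```

```bash
python3 - <<'E'
from h import *
c=get_calibration("wrist"); im=camera("wrist")
cv2.imwrite("pics/w1.png",im); print(c)
a=[0.57714,.01251]
for d,l,z in((0,.12,.147),(60,.12,.157),(120,.12,.147),(150,.138,.158),(150,.138,.05),(180,.12,.057),(240,.12,.057),(0,0,.05)):
    t=-np.radians(d-.16); print(d,z,w2p(c,[a[0]+l*np.cos(t),a[1]+l*np.sin(t),z]).round())
print(get_obs()["eef_pos"],get_obs()["opening"])
E
```

```text
{'K': array([[357.83155324,   0.        , 312.02209222],
       [  0.        , 357.83155324, 199.83982222],
       [  0.        ,   0.        ,   1.        ]]), 'origin': array([ 0.40577841, -0.00520728,  0.37333331]), 'orientation': array([0.13331843, 0.91435252, 0.37834578, 0.05513739])}
0 0.147 [[600. 358.]]
60 0.157 [[448. 402.]]
120 0.147 [[337. 297.]]
150 0.158 [[313. 214.]]
150 0.05 [[312. 176.]]
180 0.057 [[368. 122.]]
240 0.057 [[508.  84.]]
0 0.05 [[452. 212.]]
[ 0.45769589 -0.05634048  0.40454735] 0.5952939825135097
```

View pics/w1.png

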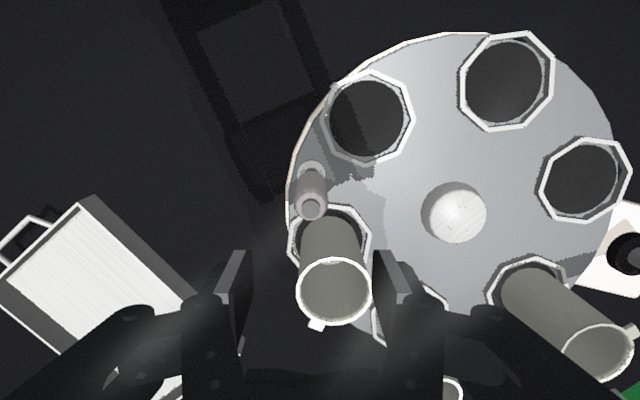

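>>> drive_tool(
  increments=[
    [[0, 0, 0.1], 0],
    [[0, 0, 0.2], 0],
    [[0, 0, 0.3], 0],
    [[0, 0, 0.4], 0],
    [[0, 0, 0.48], 0],
    [[0, 0, 0.48], 0],
    [[0, 0, 0.48], 0],
    [[0, 0, 0.48], 0],
  ],
)

```text
time_s: 2.15
eef_pos: [0.458, -0.0566, 0.2857]
eef_rot: [0.001, 0.383, 0.924, 0.0]
wrist_force: [0.0, 0.5, -0.8]
opening: 0.599
```

>>> drive_tool(
  increments=[
    [[0, 0, 0], 0],
    [[0, 0, 0], 0],
    [[0, 0, 0], 0],
    [[0, 0, 0], 0],
    [[0, 0, 0], 0],
    [[0, 0, 0], 0],
    [[0, 0, 0], 0],
    [[0, 0, 0], 0],
  ],
  claw=1.0,
)

```text
time_s: 3.15
eef_pos: [0.4574, -0.057, 0.2856]
eef_rot: [0.0, 0.383, 0.924, -0.001]
wrist_force: [-4.3, -3.3, 7.3]
opening: 0.264
```

```bash
python3 - <<'E'
from h import *
o=get_obs();print(o["eef_pos"],o["wrist_force"],o["opening"])
a=np.array([.577,.0125]); m=rot(o["eef_rot"])
for N in(0,):
  for d in np.arange(3.75,64,3.75):
    t0=-np.radians(150);t=-np.radians(150+d)
    w=.138*np.array([np.cos(t)-np.cos(t0),np.sin(t)-np.sin(t0),0]); print(d,(m.inv().apply(w)/.25).round(3)[:2])
E
```

```text
[ 0.45741567 -0.05701087  0.28559356] [-4.28888725 -3.27909033  7.31282974] 0.26445148650095407
3.75 [0.035 0.01 ]
7.5 [0.068 0.023]
11.25 [0.101 0.038]
15.0 [0.133 0.055]
18.75 [0.164 0.074]
22.5 [0.193 0.095]
26.25 [0.221 0.118]
30.0 [0.247 0.143]
33.75 [0.272 0.169]
37.5 [0.295 0.197]
41.25 [0.316 0.227]
45.0 [0.335 0.257]
48.75 [0.352 0.289]
52.5 [0.367 0.322]
56.25 [0.38  0.356]
60.0 [0.39 0.39]
63.75 [0.398 0.426]
```

>>> drive_tool(
  increments=[
    [[0.02, 0.005, 0], 0],
    [[0.052, 0.016, 0], 0],
    [[0.085, 0.03, 0], 0],
    [[0.117, 0.046, 0], 0],
    [[0.149, 0.064, 0], 0],
    [[0.179, 0.084, 0], 0],
    [[0.207, 0.106, 0], 0],
    [[0.234, 0.13, 0], 0],
  ],
)

```text
time_s: 4.15
eef_pos: [0.4393, 0.0078, 0.2856]
eef_rot: [0.001, 0.383, 0.924, -0.0]
wrist_force: [-2.3, -1.4, 5.6]
opening: 0.266
```

>>> drive_tool(
  increments=[
    [[0.026, 0.026, 0], 0],
    [[0.05, 0.053, 0], 0],
    [[0.072, 0.082, 0], 0],
    [[0.093, 0.112, 0], 0],
    [[0.111, 0.143, 0], 0],
    [[0.128, 0.177, 0], 0],
    [[0.142, 0.212, 0], 0],
    [[0.155, 0.253, 0], 0],
  ],
)

```text
time_s: 5.15
eef_pos: [0.4575, 0.0801, 0.2856]
eef_rot: [0.002, 0.383, 0.924, 0.0]
wrist_force: [1.9, -2.9, 4.8]
opening: 0.262
```

>>> drive_tool(
  increments=[
    [[0.001, 0.007, 0], 0],
    [[0.001, 0.007, 0], 0],
    [[0.001, 0.007, 0], 0],
    [[0.001, 0.007, 0], 0],
    [[0.001, 0.007, 0], 0],
    [[0.001, 0.007, 0], 0],
    [[0.001, 0.007, 0], 0],
    [[0.001, 0.007, 0], 0],
  ],
)

```text
time_s: 6.15
eef_pos: [0.4583, 0.0812, 0.2856]
eef_rot: [0.001, 0.383, 0.924, 0.0]
wrist_force: [2.7, -0.4, 7.0]
opening: 0.265
```

>>> drive_tool(
  increments=[
    [[0, 0, 0], 0],
    [[0, 0, 0], 0],
    [[0, 0, 0], 0],
    [[0, 0, 0], 0],
    [[0, 0, 0], 0],
    [[0, 0, 0], 0],
    [[0, 0, 0], 0],
    [[0, 0, 0], 0],
  ],
  claw=0.4,
)

```text
time_s: 7.15
eef_pos: [0.4575, 0.0814, 0.2847]
eef_rot: [-0.0, 0.383, 0.924, -0.0]
wrist_force: [-0.5, -0.0, 0.3]
opening: 0.598
```

>>> drive_tool(
  increments=[
    [[0, 0, -0.12], 0],
    [[0, 0, -0.3], 0],
    [[0, 0, -0.5], 0],
    [[0, 0, -0.6], 0],
    [[0, 0, -0.6], 0],
    [[0, 0, -0.6], 0],
    [[0, 0, -0.6], 0],
    [[0, 0, -0.6], 0],
  ],
  claw=0.0,
)

```text
time_s: 8.15
eef_pos: [0.4573, 0.0814, 0.4336]
eef_rot: [-0.001, 0.383, 0.924, -0.0]
wrist_force: [1.1, -0.0, 0.7]
opening: 1.001
```

```bash
python3 - <<'E'
from h import *
ims=[cv2.resize(camera(n)[150:280,200:420] if n=="scene" else camera(n)[150:290,220:430],None,fx=3,fy=3,interpolation=cv2.INTER_CUBIC)for n in("scene","side")]
cv2.imwrite("pics/a.png",ims[0]);cv2.imwrite("pics/b.png",ims[1])
for n in("scene","side"):
  c=get_calibration(n)
  for k,l,z in((60,.12,.147),(120,.12,.157),(180,.12,.147),(210,.138,.158),(180,.12,.05)):
    t=-np.radians(k-.16); p=w2p(c,[.577+l*np.cos(t),.0125+l*np.sin(t),z])[0]
    print(n,k,z,((p-([200,150] if n=="scene" else [220,150]))*3).round())
E
```

```text
scene 60 0.147 [310. 189.]
scene 120 0.157 [230. 120.]
scene 180 0.147 [278.  61.]
scene 210 0.158 [329.  28.]
scene 180 0.05 [281. 135.]
side 60 0.147 [374. 197.]
side 120 0.157 [211. 212.]
side 180 0.147 [116. 133.]
side 210 0.158 [108.  63.]
side 180 0.05 [130. 216.]
```

View pics/a.png

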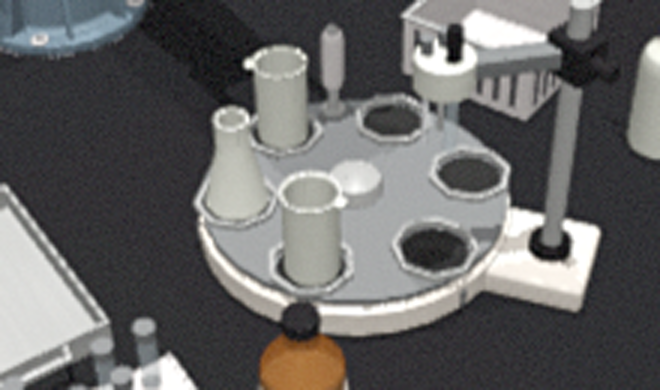

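View pics/b.png

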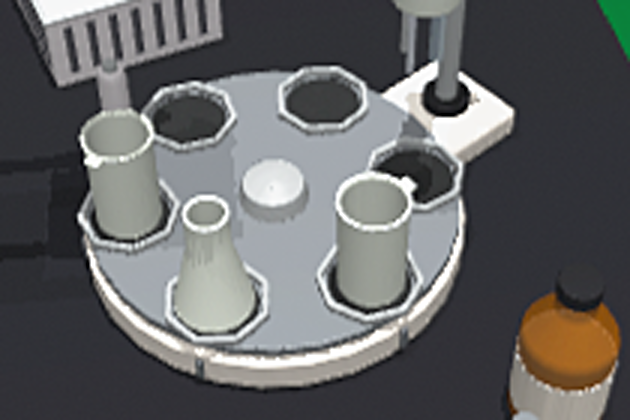

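The table has turned one place and clicked: the handle is at (333,30) in the zoomed scene picture. The beaker rims are at (280,63) and (312,192) and the flask neck at (231,119), all within about 2 mm of the prediction. Next I'll grip the beaker at 180°.

>>> drive_tool(
  increments=[
    [[-0.1, -0.1, 0], 0],
    [[-0.195, -0.195, 0.1], 0],
    [[-0.195, -0.195, 0.25], 0],
    [[-0.195, -0.195, 0.4], 0],
    [[-0.195, -0.195, 0.55], 0],
    [[-0.195, -0.195, 0.656], 0],
    [[-0.195, -0.195, 0.656], 0],
    [[-0.195, -0.195, 0.656], 0],
  ],
  claw=0.0,
)

```text
time_s: 9.25
eef_pos: [0.4581, 0.0124, 0.2716]
eef_rot: [0.001, 0.383, 0.924, 0.0]
wrist_force: [0.9, -0.2, 0.1]
opening: 1.003
```

>>> drive_tool(
  increments=[
    [[0, 0, 0], 0],
    [[0, 0, 0], 0],
    [[0, 0, 0], 0],
    [[0, 0, 0], 0],
    [[0, 0, 0], 0],
    [[0, 0, 0], 0],
    [[0, 0, 0], 0],
    [[0, 0, 0], 0],
  ],
  claw=1.0,
)

```text
time_s: 10.25
eef_pos: [0.4581, 0.0124, 0.2722]
eef_rot: [0.001, 0.383, 0.924, 0.0]
wrist_force: [-2.1, 0.8, 5.8]
opening: 0.645
```

```bash
python3 - <<'E'
from h import *
# tray / basket pose fits from corner picks
def fit(obs,hx,hy,z,p0):
    def f(p):
        c,s=np.cos(p[2]),np.sin(p[2]);o=[]
        for n,(i,j),uv in obs:
            x,y=i*hx,j*hy; o+=list(w2p(get_calibration(n),[p[0]+c*x-s*y,p[1]+s*x+c*y,z])[0]-uv)
        return np.array(o)
    r=least_squares(f,p0,loss="soft_l1");print(r.x.round(3),f(r.x).round(1))
fit([("scene",(-1,-1),(151,240)),("scene",(-1,1),(204,212)),("scene",(1,1),(237,252)),("scene",(1,-1),(188,286)),("side",(-1,1),(205,332)),("side",(1,1),(323,322))],.12,.08,.03,[.44,-.33,0])
fit([("scene",(-1,-1),(336,158)),("scene",(-1,1),(365,137)),("scene",(1,1),(401,150)),("side",(-1,1),(219,124)),("side",(1,1),(277,111)),("side",(1,-1),(293,150)),("side",(-1,-1),(237,163))],.085,.085,.08,[.47,.32,0])
E
```

```text
[ 0.432 -0.333 -0.039] [-0.5 -5.8 -3.5  0.4  2.2  4.  -2.7 -2.1  2.   0.2 -0.4 -5.9]
[0.472 0.337 0.199] [-1.3 -2.  -3.8 -0.2 -0.1  1.6  3.7  0.  -0.5  0.4  1.5 -7.3 -0.5 -5.4]
```

>>> drive_tool(
  increments=[
    [[0, 0, -0.06], 0],
    [[0, 0, -0.18], 0],
    [[0, 0, -0.32], 0],
    [[0, 0, -0.44], 0],
    [[0, -0.02, -0.51], 0],
    [[-0.03, -0.07, -0.52], 0],
    [[-0.09, -0.16, -0.52], 0],
    [[-0.17, -0.28, -0.52], 0],
  ],
)

```text
time_s: 11.25
eef_pos: [0.4374, -0.068, 0.4003]
eef_rot: [-0.0, 0.382, 0.924, -0.0]
wrist_force: [0.4, 0.6, -1.1]
opening: 0.645
```

>>> drive_tool(
  increments=[
    [[-0.08, -0.13, 0], 0],
    [[-0.16, -0.26, 0], 0],
    [[-0.24, -0.39, 0], 0],
    [[-0.32, -0.52, 0], 0],
    [[-0.4, -0.65, 0], 0],
    [[-0.48, -0.78, 0], 0],
    [[-0.54, -0.87, 0], 0],
    [[-0.571, -0.92, 0], 0],
  ],
)

```text
time_s: 12.25
eef_pos: [0.3753, -0.3321, 0.4]
eef_rot: [-0.001, 0.384, 0.924, 0.0]
wrist_force: [0.6, 0.2, -1.7]
opening: 0.644
```

```bash
python3 - <<'E'
from h import *
o=get_obs();print(o["eef_pos"],o["wrist_force"],o["opening"])
cv2.imwrite("pics/c.png",np.vstack([camera("side"),camera("scene")])[:, :])
c=get_calibration("side");m=o["eef_pos"]
for z in (.003,.03): print(w2p(c,[m[0],m[1],z]))
E
```

```text
[ 0.37530138 -0.33211834  0.40004072] [ 0.5706799   0.15259179 -1.69761847] 0.6444849031995568
[[240.35198303 371.72672832]]
[[238.27492543 365.95552816]]
```

View pics/c.png

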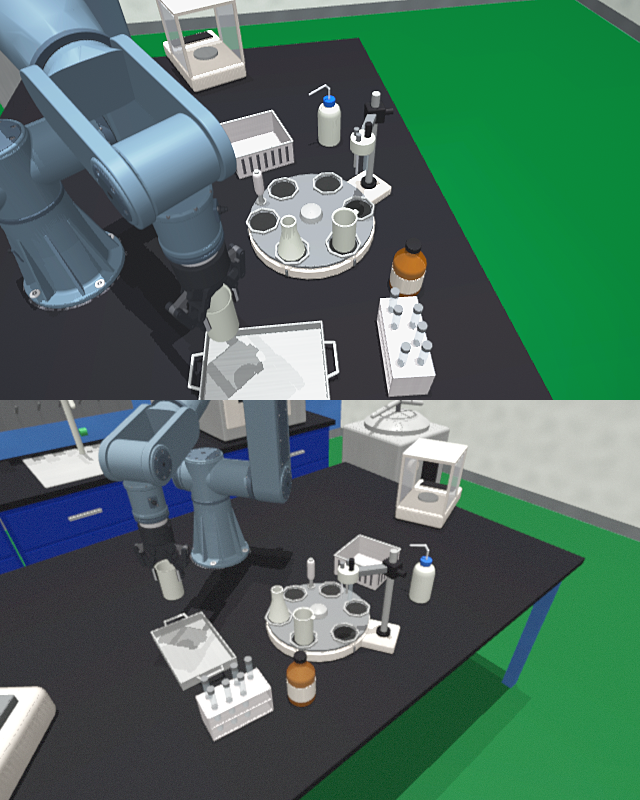

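>>> drive_tool(
  increments=[
    [[0, 0, 0.06], 0],
    [[0, 0, 0.17], 0],
    [[0, 0, 0.3], 0],
    [[0, 0, 0.43], 0],
    [[0, 0, 0.55], 0],
    [[0, 0, 0.63], 0],
    [[0, 0, 0.67], 0],
    [[0, 0, 0.684], 0],
  ],
)

```text
time_s: 13.35
eef_pos: [0.3765, -0.3299, 0.2291]
eef_rot: [-0.0, 0.382, 0.924, 0.0]
wrist_force: [0.1, -0.5, 0.4]
opening: 0.644
```

>>> drive_tool(
  increments=[
    [[0, 0, 0.004], 0],
    [[0, 0, 0.006], 0],
    [[0, 0, 0.008], 0],
    [[0, 0, 0.01], 0],
    [[0, 0, 0.012], 0],
    [[0, 0, 0.014], 0],
    [[0, 0, 0.016], 0],
    [[0, 0, 0.016], 0],
  ],
)

```text
time_s: 14.35
eef_pos: [0.3763, -0.3307, 0.2256]
eef_rot: [-0.0, 0.383, 0.924, 0.0]
wrist_force: [0.5, 0.6, -1.2]
opening: 0.645
```

Not in contact yet; lowering further.

>>> drive_tool(
  increments=[
    [[0, 0, 0.002], 0],
    [[0, 0, 0.004], 0],
    [[0, 0, 0.006], 0],
    [[0, 0, 0.008], 0],
    [[0, 0, 0.01], 0],
    [[0, 0, 0.012], 0],
    [[0, 0, 0.012], 0],
    [[0, 0, 0.012], 0],
  ],
)

```text
time_s: 15.35
eef_pos: [0.3768, -0.3312, 0.2252]
eef_rot: [0.0, 0.383, 0.924, -0.0]
wrist_force: [-6.5, 6.2, 24.2]
opening: 0.648
```

>>> drive_tool(
  increments=[
    [[0, 0, -0.008], 0],
    [[0, 0, -0.008], 0],
    [[0, 0, -0.008], 0],
    [[0, 0, -0.008], 0],
    [[0, 0, -0.008], 0],
    [[0, 0, -0.008], 0],
    [[0, 0, -0.008], 0],
    [[0, 0, -0.008], 0],
  ],
  claw=0.0,
)

```text
time_s: 16.35
eef_pos: [0.3764, -0.3307, 0.2247]
eef_rot: [-0.0, 0.383, 0.924, 0.0]
wrist_force: [-1.2, 1.2, -0.1]
opening: 0.999
```

>>> drive_tool(
  increments=[
    [[0, 0, -0.08], 0],
    [[0, 0, -0.22], 0],
    [[0, 0, -0.4], 0],
    [[0, 0, -0.56], 0],
    [[0, 0.03, -0.68], 0],
    [[0, 0.12, -0.71], 0],
    [[-0.01, 0.25, -0.71], 0],
    [[-0.02, 0.4, -0.71], 0],
  ],
)

```text
time_s: 17.35
eef_pos: [0.4511, -0.263, 0.4025]
eef_rot: [0.0, 0.383, 0.924, -0.0]
wrist_force: [0.5, -0.7, 0.0]
opening: 0.999
```

>>> drive_tool(
  increments=[
    [[0, 0.16, 0], 0],
    [[-0.01, 0.34, 0], 0],
    [[-0.01, 0.52, 0], 0],
    [[-0.02, 0.7, 0], 0],
    [[-0.03, 0.85, 0], 0],
    [[-0.037, 0.95, 0], 0],
    [[-0.037, 1.0, 0], 0],
    [[-0.037, 1.0, 0], 0],
  ],
)

```text
time_s: 18.35
eef_pos: [0.634, -0.0929, 0.4019]
eef_rot: [-0.0, 0.382, 0.924, -0.0]
wrist_force: [0.8, -0.6, -0.1]
opening: 0.999
```

```bash
python3 - <<'E'
from h import *
o=get_obs();print(o["eef_pos"],o["wrist_force"],o["opening"])
c=get_calibration("wrist");w=camera("wrist");s=camera("side")
cv2.imwrite("pics/d.png",np.vstack([w[100:],s[100:]]))
p=w2p(c,[[.637,-.0915,.146],[.517,-.0915,.156],[.697,.0125,.057]]);print(p-[0,100])
E
```

```text
[ 0.63399843 -0.0929228   0.4018843 ] [ 0.77573165 -0.6349207  -0.12588047] 0.9989262414324208
[[317.84582887 110.06189288]
 [169.19565337 -26.99201965]
 [449.12382442  44.59754037]]
```

View pics/d.png

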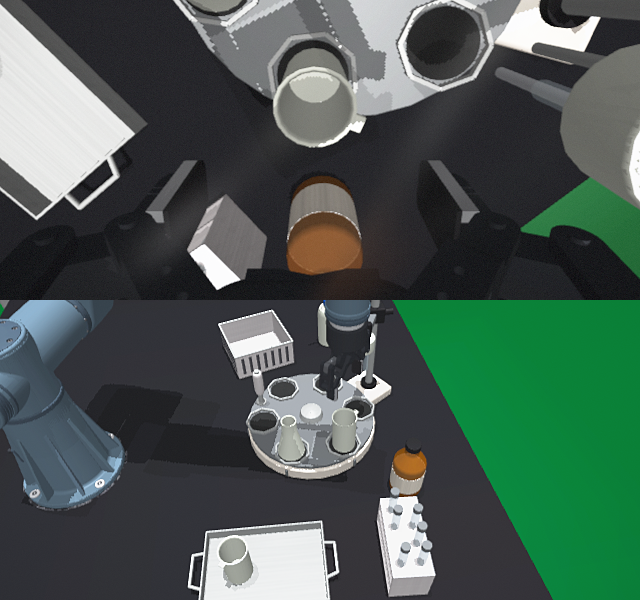

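>>> drive_tool(
  increments=[
    [[0, 0, 0.06], 0],
    [[0, 0, 0.18], 0],
    [[0, 0, 0.3], 0],
    [[0, 0, 0.4], 0],
    [[0, 0, 0.48], 0],
    [[0, 0, 0.525], 0],
    [[0, 0, 0.525], 0],
    [[0, 0, 0.525], 0],
  ],
)

```text
time_s: 19.45
eef_pos: [0.6344, -0.0934, 0.272]
eef_rot: [0.001, 0.383, 0.924, 0.0]
wrist_force: [0.4, 0.2, 0.3]
opening: 1.003
```

>>> drive_tool(
  increments=[
    [[0, 0, 0], 0],
    [[0, 0, 0], 0],
    [[0, 0, 0], 0],
    [[0, 0, 0], 0],
    [[0, 0, 0], 0],
    [[0, 0, 0], 0],
    [[0, 0, 0], 0],
    [[0, 0, 0], 0],
  ],
  claw=1.0,
)

```text
time_s: 20.45
eef_pos: [0.6344, -0.0933, 0.2722]
eef_rot: [0.001, 0.383, 0.924, 0.0]
wrist_force: [-0.3, 1.8, 6.0]
opening: 0.658
```

>>> drive_tool(
  increments=[
    [[0, 0, -0.06], 0],
    [[0, 0, -0.18], 0],
    [[0, 0, -0.32], 0],
    [[0, 0, -0.44], 0],
    [[0, 0, -0.51], 0],
    [[-0.01, -0.04, -0.52], 0],
    [[-0.03, -0.12, -0.52], 0],
    [[-0.06, -0.24, -0.52], 0],
  ],
)

```text
time_s: 21.45
eef_pos: [0.6009, -0.1472, 0.399]
eef_rot: [-0.002, 0.382, 0.924, -0.0]
wrist_force: [0.3, -0.3, 0.1]
opening: 0.657
```

>>> drive_tool(
  increments=[
    [[-0.03, -0.13, 0], 0],
    [[-0.06, -0.26, 0], 0],
    [[-0.09, -0.39, 0], 0],
    [[-0.12, -0.52, 0], 0],
    [[-0.15, -0.65, 0], 0],
    [[-0.18, -0.76, 0], 0],
    [[-0.2, -0.83, 0], 0],
    [[-0.206, -0.86, 0], 0],
  ],
)

```text
time_s: 22.45
eef_pos: [0.4855, -0.3358, 0.4]
eef_rot: [-0.001, 0.383, 0.924, 0.0]
wrist_force: [1.0, -0.7, -0.4]
opening: 0.658
```

>>> drive_tool(
  increments=[
    [[0, 0, 0.06], 0],
    [[0, 0, 0.17], 0],
    [[0, 0, 0.3], 0],
    [[0, 0, 0.43], 0],
    [[0, 0, 0.55], 0],
    [[0, 0, 0.63], 0],
    [[0, 0, 0.67], 0],
    [[0, 0, 0.684], 0],
  ],
)

```text
time_s: 23.45
eef_pos: [0.4867, -0.3346, 0.2297]
eef_rot: [-0.0, 0.383, 0.924, 0.0]
wrist_force: [-0.5, -0.2, -1.8]
opening: 0.657
```

>>> drive_tool(
  increments=[
    [[0, 0, 0.004], 0],
    [[0, 0, 0.008], 0],
    [[0, 0, 0.011], 0],
    [[0, 0, 0.014], 0],
    [[0, 0, 0.017], 0],
    [[0, 0, 0.02], 0],
    [[0, 0, 0.022], 0],
    [[0, 0, 0.022], 0],
  ],
)

```text
time_s: 24.45
eef_pos: [0.4867, -0.3349, 0.2253]
eef_rot: [0.0, 0.383, 0.924, -0.0]
wrist_force: [-1.2, 1.5, 5.0]
opening: 0.656
```

>>> drive_tool(
  increments=[
    [[0, 0, 0], 0],
    [[0, 0, 0], 0],
    [[0, 0, 0], 0],
    [[0, 0, 0], 0],
    [[0, 0, 0], 0],
    [[0, 0, 0], 0],
    [[0, 0, 0], 0],
    [[0, 0, 0], 0],
  ],
  claw=0.0,
)

```text
time_s: 25.45
eef_pos: [0.4865, -0.3347, 0.2244]
eef_rot: [0.0, 0.383, 0.924, -0.0]
wrist_force: [0.1, 0.3, -0.6]
opening: 1.0
```

>>> drive_tool(
  increments=[
    [[0, 0, -0.08], 0],
    [[0, 0, -0.22], 0],
    [[0, 0, -0.4], 0],
    [[0, 0, -0.56], 0],
    [[0.02, 0.03, -0.68], 0],
    [[0.08, 0.1, -0.71], 0],
    [[0.16, 0.2, -0.71], 0],
    [[0.24, 0.31, -0.71], 0],
  ],
)

```text
time_s: 26.45
eef_pos: [0.4984, -0.2354, 0.4013]
eef_rot: [-0.001, 0.383, 0.924, 0.0]
wrist_force: [-0.0, -0.5, -0.6]
opening: 1.002
```

>>> drive_tool(
  increments=[
    [[0.09, 0.12, 0], 0],
    [[0.18, 0.24, 0], 0],
    [[0.27, 0.35, 0], 0],
    [[0.34, 0.43, 0], 0],
    [[0.363, 0.464, 0], 0],
    [[0.363, 0.464, 0], 0],
    [[0.363, 0.464, 0], 0],
    [[0.363, 0.464, 0], 0],
  ],
)

```text
time_s: 27.45
eef_pos: [0.5167, -0.0922, 0.4018]
eef_rot: [-0.0, 0.383, 0.924, -0.0]
wrist_force: [-0.3, -0.2, 0.0]
opening: 1.001
```

```bash
python3 - <<'E'
from h import *
o=get_obs();print(o["eef_pos"],o["wrist_force"],o["opening"])
c=get_calibration("wrist");w=camera("wrist");s=camera("side")
cv2.imwrite("pics/e.png",np.vstack([w[100:],s[100:]]))
p=w2p(c,[[.517,-.0915,.156]]);print(p-[0,100])
E
```

```text
[ 0.51667526 -0.09215927  0.40182891] [-0.27561326 -0.20418081  0.00070724] 1.001380537206651
[[314.14322899 112.866439  ]]
```

View pics/e.png

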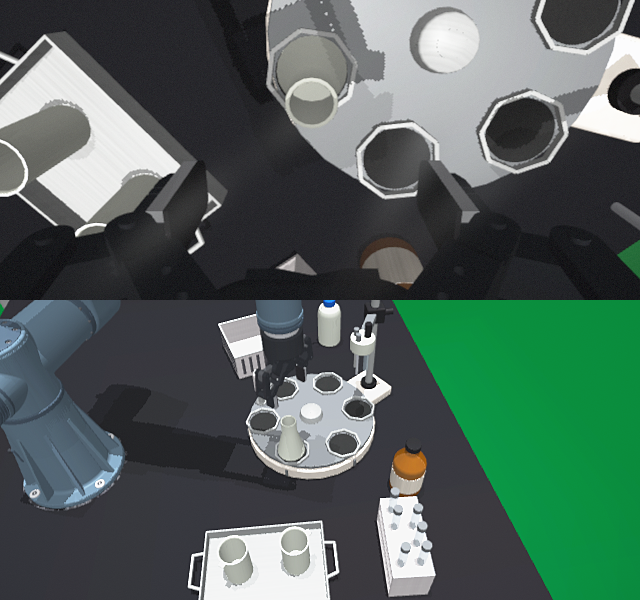

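>>> drive_tool(
  increments=[
    [[0.016, -0.004, 0.06], 0],
    [[0.016, -0.004, 0.14], 0],
    [[0.016, -0.004, 0.24], 0],
    [[0.016, -0.004, 0.33], 0],
    [[0.016, -0.004, 0.4], 0],
    [[0.016, -0.004, 0.435], 0],
    [[0.016, -0.004, 0.435], 0],
    [[0.016, -0.004, 0.435], 0],
  ],
)

```text
time_s: 28.55
eef_pos: [0.5136, -0.0893, 0.294]
eef_rot: [0.001, 0.383, 0.924, 0.0]
wrist_force: [0.4, 0.4, -0.7]
opening: 0.999
```

>>> drive_tool(
  increments=[
    [[0, 0, 0], 0],
    [[0, 0, 0], 0],
    [[0, 0, 0], 0],
    [[0, 0, 0], 0],
    [[0, 0, 0], 0],
    [[0, 0, 0], 0],
    [[0, 0, 0], 0],
    [[0, 0, 0], 0],
  ],
  claw=1.0,
)

```text
time_s: 29.55
eef_pos: [0.5135, -0.0894, 0.2937]
eef_rot: [0.001, 0.383, 0.924, -0.0]
wrist_force: [-0.7, -1.3, 5.4]
opening: 0.389
```

```bash
python3 - <<'E'
from h import *
# refine basket: rim corners from side picks given yaw fit
for n,uvs in(("side",[(219,124),(278,112),(293,148),(237,172)]),("side",[(219,123),(277,110),(293,146),(239,160)])):
    P=np.array([p2w(get_calibration(n),u,.08)[:2] for u in uvs]);print(P.round(3).tolist(),P.mean(0).round(3))
for yaw in(0,.1,.2):
  c,s=np.cos(yaw),np.sin(yaw)
  q=[[.468+c*x-s*y,.325+s*x+c*y,.08] for x,y in((-.085,.085),(.085,.085),(.085,-.085),(-.085,-.085))]
  print(yaw,w2p(get_calibration("side"),q).round().tolist(),w2p(get_calibration("scene"),q).round().tolist())
im=[cv2.resize(camera(n)[a:a+90,b:b+110],None,fx=5,fy=5,interpolation=cv2.INTER_CUBIC) for n,a,b in(("scene",120,315),)]
cv2.imwrite("pics/f.png",im[0])
E
```

```text
[[0.361, 0.406], [0.543, 0.433], [0.565, 0.248], [0.404, 0.177]] [0.468 0.316]
[[0.361, 0.411], [0.541, 0.444], [0.566, 0.257], [0.412, 0.225]] [0.47  0.334]
0 [[226.0, 122.0], [282.0, 116.0], [289.0, 150.0], [228.0, 158.0]] [[364.0, 137.0], [399.0, 156.0], [365.0, 174.0], [331.0, 153.0]]
0.1 [[224.0, 124.0], [279.0, 115.0], [292.0, 148.0], [232.0, 159.0]] [[361.0, 137.0], [399.0, 154.0], [369.0, 174.0], [331.0, 155.0]]
0.2 [[221.0, 127.0], [276.0, 114.0], [294.0, 145.0], [235.0, 161.0]] [[358.0, 137.0], [398.0, 152.0], [372.0, 174.0], [331.0, 157.0]]
```

View pics/f.png

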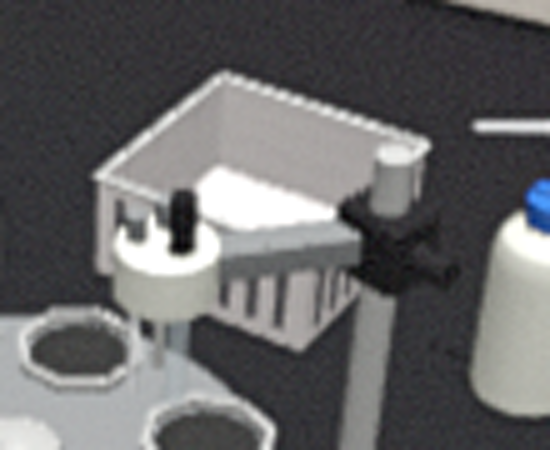

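>>> drive_tool(
  increments=[
    [[0, 0, -0.06], 0],
    [[0, 0, -0.18], 0],
    [[0, 0, -0.32], 0],
    [[0, 0, -0.45], 0],
    [[0, 0, -0.54], 0],
    [[0.03, 0.02, -0.56], 0],
    [[0.1, 0.08, -0.56], 0],
    [[0.2, 0.16, -0.56], 0],
  ],
)

```text
time_s: 30.6
eef_pos: [0.5056, -0.0247, 0.4321]
eef_rot: [-0.001, 0.383, 0.924, 0.0]
wrist_force: [0.0, -0.5, -0.6]
opening: 0.389
```

>>> drive_tool(
  increments=[
    [[0.1, 0.08, 0], 0],
    [[0.2, 0.16, 0], 0],
    [[0.3, 0.25, 0], 0],
    [[0.4, 0.33, 0], 0],
    [[0.5, 0.41, 0], 0],
    [[0.6, 0.49, 0], 0],
    [[0.7, 0.58, 0], 0],
    [[0.8, 0.66, 0], 0],
  ],
)

```text
time_s: 31.6
eef_pos: [0.4804, 0.2341, 0.432]
eef_rot: [-0.001, 0.383, 0.924, -0.001]
wrist_force: [0.3, -0.6, -0.6]
opening: 0.391
```

>>> drive_tool(
  increments=[
    [[0.1, 0.08, 0], 0],
    [[0.18, 0.14, 0], 0],
    [[0.24, 0.2, 0], 0],
    [[0.29, 0.24, 0], 0],
    [[0.326, 0.266, 0], 0],
    [[0.326, 0.266, 0], 0],
    [[0.326, 0.266, 0], 0],
    [[0.326, 0.266, 0], 0],
  ],
)

```text
time_s: 32.6
eef_pos: [0.471, 0.3366, 0.4333]
eef_rot: [0.0, 0.383, 0.924, -0.0]
wrist_force: [0.3, 0.2, -1.4]
opening: 0.387
```

```bash
python3 - <<'E'
from h import *
o=get_obs();print(o["eef_pos"],o["opening"])
c=get_calibration("wrist");s=camera("side");w=camera("wrist")
cv2.imwrite("pics/g.png",np.vstack([w,cv2.resize(s[60:210,180:420],(320,200))[:, :].repeat(1,1) if 0 else cv2.resize(s[60:185,180:380],(640,400))])[:600])
print(w2p(c,[[.471,.337,.08]]))
E
```

```text
[0.4709805  0.33663965 0.43325068] 0.38658809452620596
[[312.96708174 175.35102843]]
```

View pics/g.png

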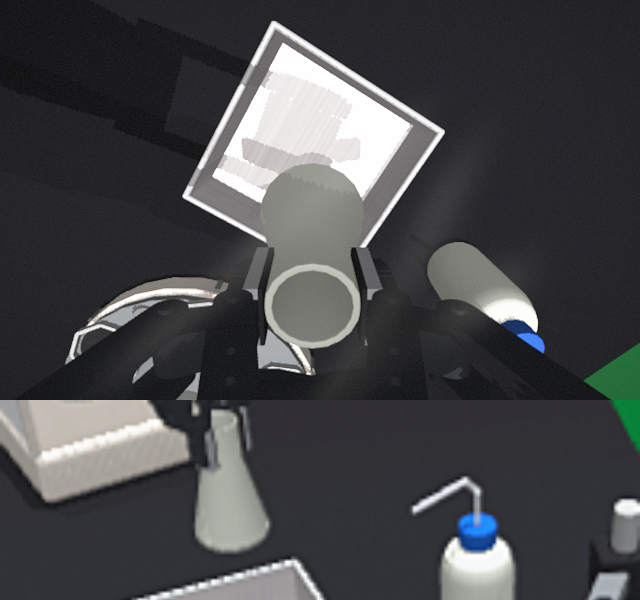

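>>> drive_tool(
  increments=[
    [[0.024, 0, 0.04], 0],
    [[0.024, 0, 0.15], 0],
    [[0.024, 0, 0.28], 0],
    [[0.024, 0, 0.42], 0],
    [[0.024, 0, 0.55], 0],
    [[0.024, 0, 0.65], 0],
    [[0.024, 0, 0.7], 0],
    [[0.024, 0, 0.725], 0],
  ],
)

```text
time_s: 33.7
eef_pos: [0.4663, 0.3415, 0.2513]
eef_rot: [-0.0, 0.383, 0.924, -0.0]
wrist_force: [0.6, 0.5, 0.1]
opening: 0.387
```

>>> drive_tool(
  increments=[
    [[0, 0, 0.005], 0],
    [[0, 0, 0.01], 0],
    [[0, 0, 0.014], 0],
    [[0, 0, 0.018], 0],
    [[0, 0, 0.021], 0],
    [[0, 0, 0.024], 0],
    [[0, 0, 0.024], 0],
    [[0, 0, 0.024], 0],
  ],
)

```text
time_s: 34.7
eef_pos: [0.4666, 0.3415, 0.2468]
eef_rot: [0.0, 0.383, 0.924, 0.0]
wrist_force: [-2.6, -2.0, 6.7]
opening: 0.388
```

>>> drive_tool(
  increments=[
    [[0, 0, 0], 0],
    [[0, 0, 0], 0],
    [[0, 0, 0], 0],
    [[0, 0, 0], 0],
    [[0, 0, 0], 0],
    [[0, 0, 0], 0],
    [[0, 0, 0], 0],
    [[0, 0, 0], 0],
  ],
  claw=0.3,
)

```text
time_s: 35.7
eef_pos: [0.4665, 0.3414, 0.2459]
eef_rot: [-0.0, 0.383, 0.924, -0.0]
wrist_force: [-0.5, 0.8, 1.4]
opening: 0.696
```

>>> drive_tool(
  increments=[
    [[0, 0, -0.06], 0],
    [[0, 0, -0.18], 0],
    [[0, 0, -0.32], 0],
    [[0, 0, -0.48], 0],
    [[0, 0, -0.62], 0],
    [[-0.05, 0, -0.72], 0],
    [[-0.15, 0, -0.75], 0],
    [[-0.3, 0, -0.75], 0],
  ],
)

```text
time_s: 36.7
eef_pos: [0.5196, 0.2885, 0.4362]
eef_rot: [0.001, 0.382, 0.924, 0.001]
wrist_force: [0.6, 1.2, 0.1]
opening: 0.698
```

>>> drive_tool(
  increments=[
    [[-0.1, 0, 0], 0],
    [[-0.2, 0, 0], 0],
    [[-0.25, 0, 0], 0],
    [[-0.25, 0, 0], 0],
    [[-0.25, 0, 0], 0],
    [[-0.25, 0, 0], 0],
    [[-0.25, 0, 0], 0],
    [[-0.25, 0, 0], 0],
  ],
)

```text
time_s: 37.7
eef_pos: [0.5635, 0.2445, 0.4335]
eef_rot: [0.0, 0.382, 0.924, 0.0]
wrist_force: [-0.1, 0.3, 0.1]
opening: 0.697
```

```bash
python3 - <<'E'
from h import *
o=get_obs();print(o["eef_pos"],o["wrist_force"],o["opening"])
cv2.imwrite("pics/i.png",np.vstack([cv2.resize(camera("wrist"),(480,300)),cv2.resize(camera("side"),(480,300))]))
E
```

```text
[0.56354424 0.24450795 0.43351401] [-0.0522156   0.30584045  0.06924523] 0.6966121494259697
```

View pics/i.png

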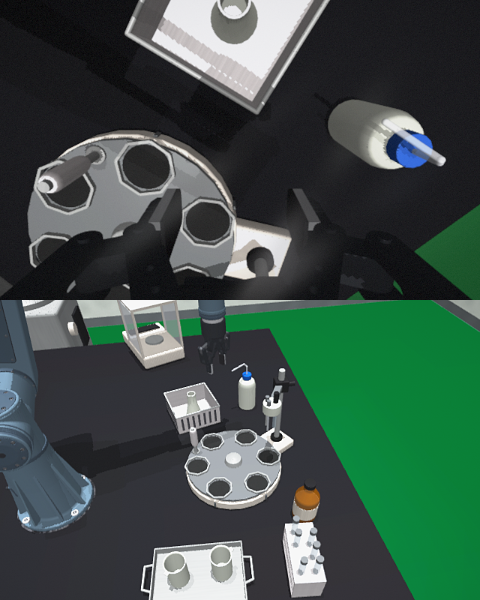

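The flask stands upright in the basket at (191,400), and both beakers stand upright in the tray at (177,570) and (221,563). The table is at its click, and the bottles, rack and probe head look undisturbed.

```bash
python3 -c "
from bench import *
print(hand_in())"
```

```text
the job is handed in; nothing more can be done
None
```

The job is done and handed in at about 38 s of the 72 s allowed. I turned the table one place clockwise by its handle and let go at the click. The two straight beakers then went into the steel tray and the conical flask into the basket.

- **Setting down:** each vessel was lowered until it touched before I released it. The highest wrist force I read was about 25 N, while setting down the first beaker.
- **Final pictures:** all three vessels stand upright where they should. The bottles, rack and probe head look as they did at the start, judged by eye rather than measured. The gripper is clear of everything.
- **Table angle:** I checked it right after turning. The handle and all three vessels were within a few millimetres of their expected places at 60°.
- **Disagreements:** the wrist camera placed things 2 to 3 mm off my estimate from the fixed cameras, and up to about 10 mm for the basket. I corrected for this before gripping the flask and before lowering it.
- **Pictures:** I viewed 10, which is the whole budget.

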